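# Load the slide mixer and set its dial

## Task

Take only the top slide tray off the nested stack on the sloping stand, leaving the trays under it where they are, and set it flat in the middle of the mixer's black platform, lengthwise between the two steel rails. Then turn the mixer's blue knob clockwise until its white pointer is at the green mark. The mixer is light and stands loose and its knob is stiff, so bear down on it as you turn: it must stay where it stands and not spin or slide; leave everything else on the bench alone.

Things in the scene. Friction and masses are not known exactly. Their poses are not given: they have to be found in the camera images.
- unit: the mixer: white free-standing unit on four small hard feet, 0.55 kg, loose on the bench (friction about 0.6). Origin on the bench under it, z up, x from its knob end (far from the robot) to its platform end. Spans x -100 to 125, y +-75 mm, flat top 87 mm high; feet at x -60 and 50, y +-35 mm; knob axis at x -43, y 0
- platform (a point): centre of the top of the unit's black platform, 93 mm above the bench, at x 66 mm of the unit; axes as the unit's. Flat, 112 (x) by 126 mm; steel rails 6 mm wide along x at y +-66 mm stand 5 mm above it. A tray set down properly has its origin here and its x along the unit's x (either way round)
- unit_corner (a point): the unit's top corner at its platform end, at x 125, y 75, z 87 mm of the unit; axes as the unit's
- knob_grip (a point): on the knob's vertical axis, at half the height of its blue grip bar, 111 mm above the bench. z up; x along the bar to the white pointer (turns with the knob). Bar 62 mm long (x), 16 thick (y), 30 high (z +-15); it stands on a black skirt 68 mm across whose face is 15 mm below this point, the deck 24 mm below. Grip across the thickness
- knob (a joint): knob angle, rad, 0 to 5.2, growing clockwise seen from above. 2.60: pointer at the green mark, towards the platform (unit's +x); black dashes every 0.52. It stays where left and takes about 0.6 N m to turn, more than the feet hold under the unit's own weight: keep pressing about 20 N (15 to 25) straight down on the knob while turning, or the unit spins
- tray_top: top tray of the stack: off-white open tray, blue line round its rim, glass slides in it, 60 g. Lies tilted 28 degrees on the stand. Origin: centre of its underside; x along its length (downhill on the stand), y across (level), z out of its mouth. Rim band 96 (x) by 62 mm (y), 11 to 29 mm above the origin, walls 3 mm; under it a foot 84 by 50 mm, 11 mm high, sits in the next tray with 3 mm play
- tray_mid: the tray below the top one, same shape and tilt, origin 18 mm lower along z; its rim is level with the underside of the top tray's band, so the top tray shows only an 18 mm band to grip: fingers reaching further grip this one too. Lift the top one off along its own z for the first 20 mm
- tray_low: the lowest tray, same shape; it lies on the slope of a blue stand fixed to the bench (base 150 by 110 mm, slope 28 degrees, its middle 45 mm high, down towards the far side), held by a 9 mm lip at the slope's foot
- tip_rack: bystander: blue tip box, 120 by 85 mm, 60 mm high, origin under its centre; it stands on the other side of the mixer from the stack
- cup: bystander: green cup, 72 mm across, 85 mm high, origin under its centre
- bottle: bystander: amber bottle, 68 mm across, 150 mm high, origin under its centre

How it is judged:
On the way, in this order (a step that is already met when the one before it is completed fails the run):
1. the top tray is lifted clear of the stack (its underside over 120 mm above the bench), the next tray staying down (height (world z) of tray_top above 0.12 m and distance between tray_top and tray_mid above 0.05 m and distance of tray_mid from where it was at the start of the episode below 0.025 m), for 0.1 s.
2. the tray stands flat on the platform, within 20 mm of its middle and 0.3 rad of lengthwise, and is let go, before the knob is turned (x of tray_top in the frame of platform between -0.02 and 0.02 m and y of tray_top in the frame of platform between -0.02 and 0.02 m and z of tray_top in the frame of platform between -0.005 and 0.005 m and angle between tray_top's own z axis and vertical below 0.07 rad and angle between the x axis of tray_top and the x axis of unit, either way round below 0.3 rad and contact force between the fingers and tray_top below 0.1 N and value of joint knob below 1 rad), for 0.2 s.
At the end, for the whole second after the job is handed in: Top tray flat on the platform (20 mm of its middle, 0.3 rad of lengthwise, 5 mm in height), knob at 2.60 +- 0.12 rad, mixer within 20 mm of where it stood (rear corner 25 mm), the other trays within 25 mm of where they were, all at rest and released (x of tray_top in the frame of platform between -0.02 and 0.02 m and y of tray_top in the frame of platform between -0.02 and 0.02 m and z of tray_top in the frame of platform between -0.005 and 0.005 m and angle between tray_top's own z axis and vertical below 0.07 rad and angle between the x axis of tray_top and the x axis of unit, either way round below 0.3 rad and value of joint knob between 2.48 and 2.72 rad and distance of unit from where it was at the start of the episode below 0.02 m and distance of each of unit_corner, tray_mid, tray_low from where it was at the start of the episode below 0.025 m and linear speed of each of unit, tray_top below 0.02 m/s); the robot touches nothing.
It fails at once if the mixer slides more than 30 mm or spins (its rear corner moves more than 35 mm) (distance of unit from where it was at the start of the episode above 0.03 m or distance of unit_corner from where it was at the start of the episode above 0.035 m).
It fails at once if the lower trays are dragged along (moved more than 30 mm) (distance of any of tray_mid, tray_low from where it was at the start of the episode above 0.03 m).
It fails at once if a bystander is moved more than 30 mm (distance of any of tip_rack, cup, bottle from where it was at the start of the episode above 0.03 m).
It also fails if it takes over 72 s, if anything falls off the work surface, if the arm or the gripper's body presses on something with over 40 N, if the wrist force passes 120 N, or if a joint passes its speed limit or range.

## Robot

A 7-joint arm with a two-finger parallel gripper is mounted at the origin on the work surface. World frame = base frame: x ahead of the robot, y to its left, z up, the work surface at z = 0. Lengths are in m, angles in rad, forces in N, time in s.
With the tool pointing down it reaches from about 0.4 to 0.9 m from the base axis. Payload 5.5 kg.
Tool frame: the origin (TCP) lies between the finger pads; the fingertips stand 25 mm ahead of it and the grasp point (between the pads) lies 6 mm ahead of it; z points along the fingers, y is the line along which they close (so a half turn about z gives the same grasp; the last joint's range is limited). The gripper opens to 85 mm and grips with 20 to 120 N. Pads are 22 mm wide; open, the fingers measure 114 mm over their backs; the gripper's body (76 mm by 85 mm) begins 54 mm behind the grasp point. The pads swing forward as they close: fully open they stand 13 mm farther back than shut.
Start: joints at [1.449, 0.501, -0.427, 1.55, 0.221, 1.138, -0.21], TCP at [0.244, -0.602, 0.256] pointing down, gripper open.
Joint ranges: [-2.88, 2.88], [-0.31, 2.03], [-1.54, 1.56], [0.2, 2.42], [-1.41, 4.55], [0.19, 2.02], [-2.57, 2.57]. Speed limits (rad/s): [2.57, 2.57, 3.14, 3.14, 3.14, 3.14, 3.14].

## Interface

Orientations are given as [roll, pitch, yaw] about the fixed x, y, z axes, in that order (R = Rz(yaw) Ry(pitch) Rx(roll)).
In Python, from station import robot, imaging gives the robot as it stands (robot), with the cameras (imaging).
- The arm moves only by the tool jog_arm, called after "Request:" as name([rows], argument=value, ...), one row to a line, values as JSON. Schema: {"type":"object","properties":{"increments":{"type":"array","items":{"type":"array","items":{"type":"array","items":{"type":"number"},"minItems":7,"maxItems":7},"minItems":1,"maxItems":10},"minItems":1,"maxItems":1},"clamp_n":{"type":"number"},"only":{"type":"string"},"quiet":{"type":"boolean"},"lines":{"type":"string"}},"required":["increments"],"additionalProperties":false}. increments is a list that holds a single list of rows (three levels of brackets), with 1 to 10 rows, each of 7 numbers: the finger opening in m, then dx, dy, dz in m, then a rotation vector rx, ry, rz in rad; each row shifts and turns the commanded pose from where the row before left it, along the tool's axes as they then stand; what a row does not reach is not made up. A row lasts 1/12 s, in which the tool goes at most 0.0417 m and 0.125 rad, less where a joint would pass 70% of its speed; a pose out of reach is approached as far as the arm can. The fingers move at their own pace and stop on an object; clamp_n is the grip in N (left out, the last holds). Time passes only in rows, so rows that do not move let the fingers close. The tool returns the time, the measured TCP pose, the force, the opening and the grip force at its end. only (a regular expression) keeps the lines of the reply that match it, lines (a string "A,B") keeps lines A to B, and quiet returns only ok. Input that does not fit is refused with a message, and nothing moves.
- robot.get_state(): the state, without advancing time (a new reading comes with each control period).
- imaging.camera(name): name is "side" or "top"; returns the picture (400x640x3 uint8, blue, green, red); there is no depth.
- imaging.calibration(name): a dict with "camera_matrix" (3x3 intrinsics, pixels), "extrinsics" (4x4, takes a point from camera to world coordinates). Camera axes: x right, y up, looking along -z (the intrinsics and any distortion apply to the point x, -y, -z); pixel columns grow to the right and rows downward; lengths in m; the calibration is good to about 2 mm. A picture is of the moment at which its call begins. calibration takes no time and is no camera call.
- robot.finish_job(): hands the job in; it is judged then, once.
The state is a dict: "time": time; "qpos": joint angles; "dq": joint speeds; "effort": joint torques, N m; "ee_pos": TCP position; "tcp_rot": TCP orientation; "contact_force": force on the tool from outside, world axes, zero at the start; "wrist_torque": the same for the moment, N m; "gripper_width": finger opening in m; "finger_force": force on a finger pad.
Only numpy, scipy, OpenCV 4.12 (cv2) and the standard library are available. Lean on these libraries where they do the work, as an engineer would, in place of code of your own. Each camera call takes 0.05 s, during which the arm holds its last target. There are 200 camera calls.

## Working session

There is one attempt and no reset: what is moved stays moved. The work goes in short steps, Python scripts to look and compute and a tool call to move; the robot and the scene stay as the last step left them, time stands still between calls to the robot, and variables do not carry over. Pictures are saved under pics/ and viewed, at most 10 in all, crops included, and the job is handed in when it is done.

```bash
ls; mkdir -p pics
```

Run:
```python
from station import robot, imaging
import cv2
for n in("side","top"):
    cv2.imwrite(f"pics/{n}0.png",imaging.camera(n)); c=imaging.calibration(n); print(n,c)
print(robot.get_state())
```

```text
pics
station.py
side {'camera_matrix': array([[373.07562208,   0.        , 323.77643371],
       [  0.        , 373.07562208, 197.69135213],
       [  0.        ,   0.        ,   1.        ]]), 'extrinsics': array([[ 0.69777764,  0.34827985, -0.6259453 , -0.01757997],
       [-0.71623159,  0.32593769, -0.61707126, -0.56841141],
       [-0.01089432,  0.87890032,  0.47688106,  0.53722104],
       [ 0.        ,  0.        ,  0.        ,  1.        ]])}
top {'camera_matrix': array([[423.64276227,   0.        , 314.43352138],
       [  0.        , 423.64276227, 206.03549051],
       [  0.        ,   0.        ,   1.        ]]), 'extrinsics': array([[ 0.02403081,  0.99883153, -0.04192969,  0.50670207],
       [-0.99970289,  0.02418064,  0.00306991, -0.00226801],
       [ 0.00408021,  0.04184346,  0.99911585,  1.05372078],
       [ 0.        ,  0.        ,  0.        ,  1.        ]])}
{'time': 0.1, 'qpos': array([ 1.44918356,  0.50177942, -0.42680018,  1.55132262,  0.22079491,
        1.13828019, -0.21028577]), 'dq': array([ 5.23772603e-05,  6.15615197e-04, -9.64177303e-04, -1.64759711e-03,
       -2.40295334e-03,  1.65549795e-03, -1.08235411e-03]), 'effort': array([-1.09742870e-02, -5.70817494e+01, -5.83811089e+00, -2.81750375e+01,
        1.05944183e-02,  5.61289693e-03,  5.52936274e-05]), 'ee_pos': array([ 0.24374958, -0.60195679,  0.25535598]), 'tcp_rot': array([-3.13985508e+00, -7.56246338e-05,  3.84862163e-01]), 'contact_force': array([ 0.6200529 , -0.94823658, -0.31429135]), 'wrist_torque': array([ 0.0220532 , -0.03380081,  0.02028493]), 'finger_force': 0.0, 'gripper_width': 0.08551270564632904}
```

View pics/top0.png

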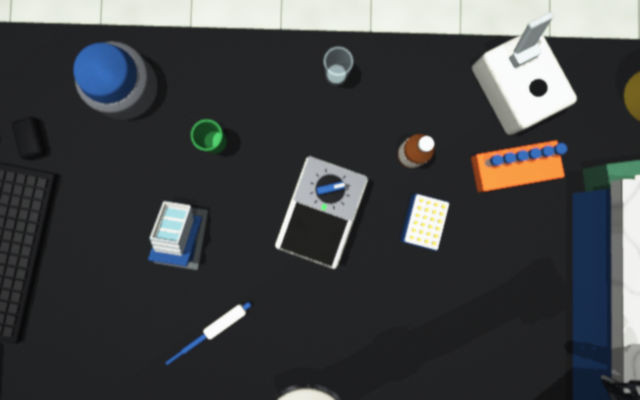

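View pics/side0.png

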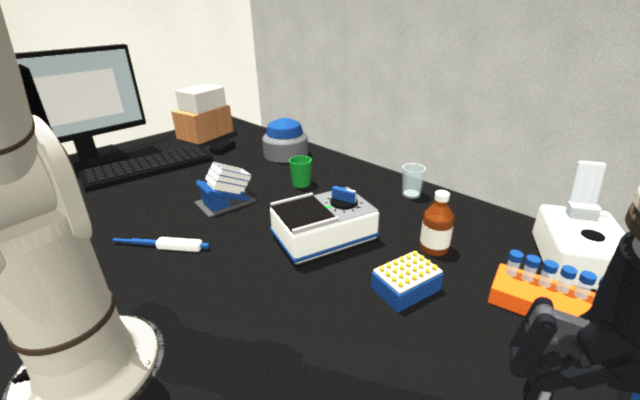

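The top view shows the unit with corners near (310,157), (368,178), (336,268) and (276,247), and the stack near (172,230). In the side view the stack is near (228,180) and the unit near (325,220). I'll enlarge these regions.

Run:
```python
import cv2,numpy as np
t=cv2.imread("pics/top0.png");s=cv2.imread("pics/side0.png")
def c(im,x,y,w,h,k): return cv2.resize(im[y:y+h,x:x+w],None,fx=k,fy=k,interpolation=cv2.INTER_CUBIC)
# top stack: x140-220,y190-280 ; side stack x190-260,y155-220
a=c(t,140,195,75,75,5.3333);b=c(s,190,150,75,75,5.3333)
cv2.imwrite("pics/a.png",np.hstack([a,b]))
a=c(t,265,150,110,125,3.6);b=c(s,265,175,115,125,3.6)
cv2.imwrite("pics/b.png",np.hstack([a,b][:2])[:,:800])
```

```text
(no output)
```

View pics/a.png

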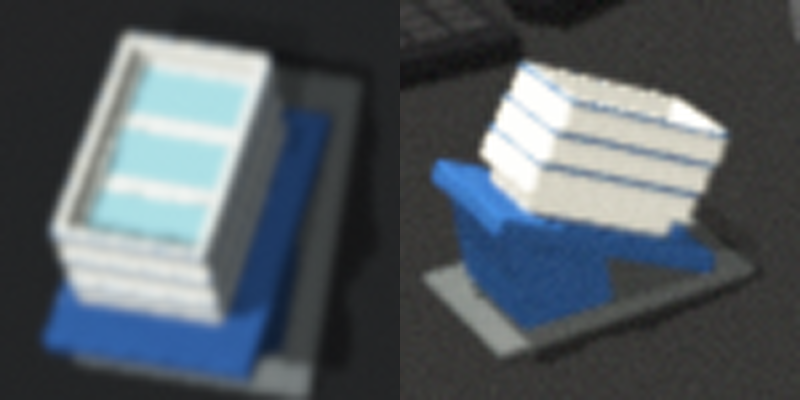

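View pics/b.png

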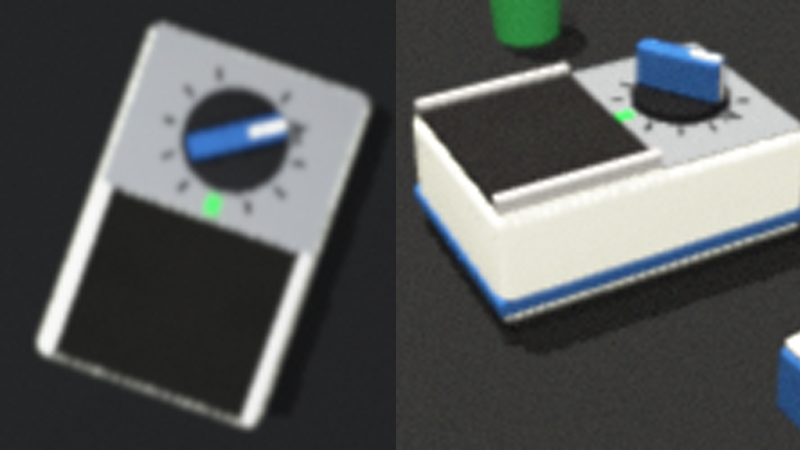

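The crops show the tray rim corners, the platform and rail edges, and the knob with its pointer towards image right. I'll fit both poses from these points.

Create h.py:
```python
import numpy as np,cv2
from scipy.optimize import least_squares
from scipy.spatial.transform import Rotation as R
from station import robot, imaging
C={n:imaging.calibration(n) for n in("side","top")}
def proj(n,P):
    E=C[n]["extrinsics"];K=C[n]["camera_matrix"]
    p=(np.atleast_2d(P)-E[:3,3])@E[:3,:3]*[1,-1,-1]
    q=p@K.T; return q[:,:2]/q[:,2:]
def rot(roll,pitch,yaw): return R.from_euler('xyz',[roll,pitch,yaw]).as_matrix()
```

Run:
```python
from h import *
ta=lambda u,v:((u+.5)/5.3333-.5+140,(v+.5)/5.3333-.5+195)
sa=lambda u,v:((u-399.5)/5.3333-.5+190,(v+.5)/5.3333-.5+150)
L=[[.048,-.031,.029],[.048,.031,.029],[-.048,.031,.029],[-.048,-.031,.029]] # downhill right.. y: x~+worldx so y left
# order B,A,D,C
top=[ta(270,50),ta(125,35),ta(55,235),ta(210,262)]
side=[sa(725,132),sa(672,95),sa(522,63),sa(573,103)]
L=np.array(L)
def T(p): return rot(0,np.radians(28),p[3]),p[:3]
def res(p):
    M,t=T(p);W=L@M.T+t
    return np.r_[(proj("top",W)-top).ravel(),(proj("side",W)-side).ravel()]
s=least_squares(res,[.5,.3,.09,0]);print("tray",s.x.round(4),s.fun.round(1))
tb=lambda u,v:((u+.5)/3.6-.5+265,(v+.5)/3.6-.5+150)
sb=lambda u,v:((u-395.5)/3.6-.5+265,(v+.5)/3.6-.5+175)
tp=[((.010,-.063,.093),tb(112,188)),((.010,.063,.093),tb(300,252)),((.122,.063,.093),tb(245,412)),((.122,-.063,.093),tb(58,352)),((-.1,-.075,.087),tb(150,18)),((-.1,.075,.087),tb(375,97))]
sp=[((.01,-.066,.098),sb(568,68)),((.122,-.066,.098),sb(416,103)),((.01,.066,.098),sb(660,157)),((.122,.066,.098),sb(497,198))]
P=lambda l:np.array([a for a,_ in l]);Q=lambda l:np.array([b for _,b in l])
def U(p,X): return X@rot(0,0,p[2]).T+[p[0],p[1],0]
f=lambda p:np.r_[(proj("top",U(p,P(tp)))-Q(tp)).ravel(),(proj("side",U(p,P(sp)))-Q(sp)).ravel()]
s=least_squares(f,[.5,0,3]);print("unit",s.x.round(4),s.fun.round(1))
u=s.x
print("platform",U(u,np.array([[.066,0,.093],[-.043,0,.111]])).round(4))
# knob: top bar end points z=.126
kc=[tb(187,147),tb(288,128)]; ks=[sb(722,75),sb(638,52)]
def g(p):
    X=np.array([[-.031,0,.126],[.031,0,.126]])
    W=X@rot(0,0,p[2]).T+[p[0],p[1],0]; 
    return (proj("top",W)-kc).ravel()
k=least_squares(g,[u[0],u[1],0]);print("knob",k.x.round(4),k.fun.round(1),"angle rel unit",k.x[2]-u[2])
```

```text
tray [ 0.4903  0.3186  0.0744 -0.1067] [-0.4  1.2  0.1  0.5  0.3  0.3 -0.7 -1.1  0.6  0.1  0.3  0.6  0.1  0.
  0.4 -0.8]
unit [ 0.5472 -0.0263  2.834 ] [ 0.3 -0.5  0.6 -0.2 -0.1  2.3 -0.9  0.7  0.6 -0.1 -0.1 -0.8 -0.2 -0.8
  0.4  0.1  0.3 -1.8  0.2  0.2]
platform [[ 0.4843 -0.0063  0.093 ]
 [ 0.5881 -0.0393  0.111 ]]
knob [ 0.5865 -0.0397 -1.3601] [ 0.2 -0.  -0.2  0. ] angle rel unit -4.194140573890813
```

Add to h.py:
```python
tr_p=np.array([.4903,.3186,.0744]);tr_R=rot(0,np.radians(28),-.1067)
FL=np.diag([1.,-1,-1])
def go(p,Rt,cur=None):
    s=robot.get_state() if cur is None else cur
    Rc=rot(*s["tcp_rot"]);d=np.array(p)-s["ee_pos"]
    print("d tool",(Rc.T@d).round(4),"len",np.linalg.norm(d).round(4),"rotvec",R.from_matrix(Rc.T@Rt).as_rotvec().round(4))
    print("q",s["qpos"].round(2),"F",s["contact_force"].round(1),"w",s["gripper_width"].round(4),"t",s["time"])
```

Run:
```python
from h import *
z=tr_R[:,2]
# nominal tip 16mm below rim: tcp at tray z = .029-.016+.025=.038
print(tr_p+.038*z,tr_p+.11*z)
go(tr_p+.16*z,tr_R@FL)
```

```bash
sed -i 's/s\["gripper_width"\].round(4)/round(s["gripper_width"],4)/' h.py
```

Request:
jog_arm([
  [[0.085, 0.026, -0.03, -0.005, 0, 0, 0], [0.085, 0.026, -0.03, -0.005, 0, 0, 0], [0.085, 0.026, -0.03, -0.005, 0, 0, 0], [0.085, 0.026, -0.03, -0.005, 0, 0, 0], [0.085, 0.026, -0.03, -0.005, 0, 0, 0], [0.085, 0.026, -0.03, -0.005, 0, 0, 0], [0.085, 0.026, -0.03, 0, 0, 0, 0], [0.085, 0.026, -0.03, 0, 0, 0, 0], [0.085, 0.026, -0.03, 0, 0, 0, 0], [0.085, 0.026, -0.03, 0, 0, 0, 0]],
], clamp_n=40)

```text
time: 0.93
ee_pos: [0.3723, -0.2249, 0.2862]
tcp_rot: [3.141, 0.0, 0.385]
contact_force: [0.8, -1.2, 0.2]
gripper_width: 0.0852
finger_force: 0.0
```

```bash
python3 -c "
from h import *
go(tr_p+.16*tr_R[:,2],tr_R@FL)"
```

```text
d tool [ 0.3795 -0.4241  0.0702] len 0.5734 rotvec [ 0.1204 -0.4783  0.4813]
q [ 1.13  0.08 -0.68  2.02  0.06  1.06 -0.76] F [ 0.8 -1.2  0.2] w 0.0852 t 0.9333
```

Request:
jog_arm([
  [[0.085, 0.028, -0.03, 0, 0, 0, 0], [0.085, 0.028, -0.03, 0, 0, 0, 0], [0.085, 0.028, -0.03, 0, 0, 0, 0], [0.085, 0.028, -0.03, 0, 0, 0, 0], [0.085, 0.028, -0.03, 0, 0, 0, 0], [0.085, 0.028, -0.03, 0, 0, 0, 0], [0.085, 0.028, -0.03, 0, 0, 0, 0], [0.085, 0.028, -0.03, 0, 0, 0, 0], [0.085, 0.028, -0.03, 0, 0, 0, 0], [0.085, 0.028, -0.03, 0, 0, 0, 0]],
])

```text
time: 1.77
ee_pos: [0.5195, 0.1579, 0.2859]
tcp_rot: [3.141, 0.001, 0.384]
contact_force: [0.4, -0.6, 0.3]
gripper_width: 0.085
finger_force: 0.0
```

Request:
jog_arm([
  [[0.085, 0, 0, 0, 0.02, -0.08, 0.08], [0.085, 0, 0, 0, 0.02, -0.08, 0.08], [0.085, 0, 0, 0, 0.02, -0.08, 0.08], [0.085, 0, 0, 0, 0.02, -0.08, 0.08], [0.085, 0, 0, 0, 0.02, -0.08, 0.08], [0.085, 0, 0, 0, 0.02, -0.08, 0.08], [0.085, 0, 0, 0, 0, 0, 0], [0.085, 0, 0, 0, 0, 0, 0]],
])

```text
time: 2.43
ee_pos: [0.5196, 0.1559, 0.2847]
tcp_rot: [-3.141, 0.491, -0.104]
contact_force: [-0.9, 0.2, -0.6]
gripper_width: 0.0851
finger_force: 0.0
```

```bash
python3 -c "
from h import *
go(tr_p+.16*tr_R[:,2],tr_R@FL)"
```

```text
d tool [ 0.0582 -0.1586  0.0472] len 0.1754 rotvec [0.0007 0.0023 0.0021]
q [ 0.24  0.66 -0.75  1.44  0.17  1.62 -2.2 ] F [-0.9  0.2 -0.6] w 0.0851 t 2.4333
```

Request:
jog_arm([
  [[0.085, 0.0145, -0.0394, 0, 0, 0, 0], [0.085, 0.0145, -0.0394, 0, 0, 0, 0], [0.085, 0.0145, -0.0394, 0, 0, 0, 0], [0.085, 0.0145, -0.0394, 0, 0, 0, 0], [0.085, 0, 0, 0.035, 0, 0, 0], [0.085, 0, 0, 0.035, 0, 0, 0], [0.085, 0, 0, 0.027, 0, 0, 0], [0.085, 0, 0, 0, 0, 0, 0], [0.085, 0, 0, 0, 0, 0, 0]],
])

```text
time: 3.18
ee_pos: [0.5396, 0.3114, 0.174]
tcp_rot: [-3.142, 0.49, -0.102]
contact_force: [0.2, 0.9, 0.4]
gripper_width: 0.0851
finger_force: 0.0
```

Run:
```python
from h import *
go(tr_p+.10*tr_R[:,2],tr_R@FL)
s=robot.get_state();t=imaging.camera("top");d=imaging.camera("side")
Rt=rot(*s["tcp_rot"])
print("nominal tips top/side", *[proj(n,s["ee_pos"]+np.array([[0,.0425,.025],[0,-.0425,.025],[0,.0425,.012],[0,-.0425,.012]])@Rt.T).round(1) for n in("top","side")])
c=lambda im,x,y,w,h,k: cv2.resize(im[y:y+h,x:x+w],None,fx=k,fy=k,interpolation=cv2.INTER_CUBIC)
cv2.imwrite("pics/c.png",np.hstack([c(t,130,175,100,100,4),c(d,175,110,100,100,4)]))
```

```text
d tool [ 0.0028 -0.0019  0.0113] len 0.0118 rotvec [0.0023 0.0017 0.0043]
q [-0.03  0.89 -0.72  1.32  0.21  1.48 -2.38] F [0.2 0.9 0.4] w 0.0851 t 3.1833
nominal tips top/side [[184.7 212.8]
 [145.1 207.7]
 [183.5 209.7]
 [143.3 204.6]] [[245.2 153.5]
 [230.8 145.4]
 [246.7 149.1]
 [232.2 141.2]]
```

View pics/c.png

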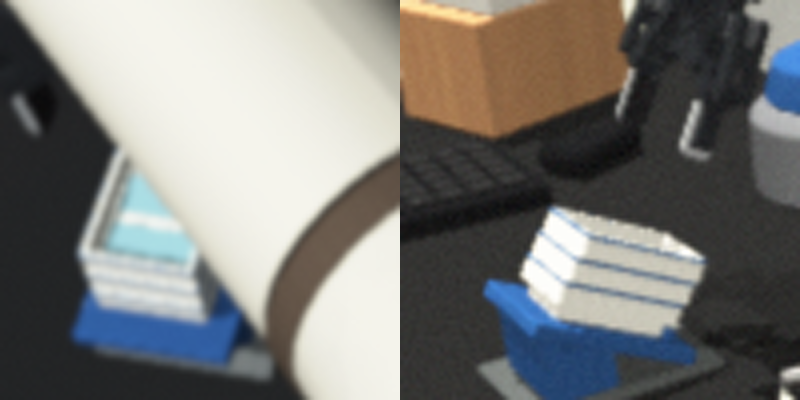

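Fingertips are at about (250,149) and (230,140) in the side view, about 12 mm ahead of the TCP when open. That matches the stated swing. I'll descend along the tray's z axis.

Request:
jog_arm([
  [[0.085, 0.0014, -0.001, 0.02, 0, 0, 0.004], [0.085, 0.0014, -0.001, 0.02, 0, 0, 0], [0.085, 0, 0, 0.015, 0, 0, 0], [0.085, 0, 0, 0.01, 0, 0, 0], [0.085, 0, 0, 0, 0, 0, 0], [0.085, 0, 0, 0, 0, 0, 0], [0.085, 0, 0, 0, 0, 0, 0]],
])

```text
time: 3.87
ee_pos: [0.5147, 0.3167, 0.1166]
tcp_rot: [3.141, 0.487, -0.11]
contact_force: [0.1, -0.1, 0.9]
gripper_width: 0.0847
finger_force: 0.0
```

Run:
```python
from h import *
go(tr_p+.0345*tr_R[:,2],tr_R@FL)
s=robot.get_state();t=imaging.camera("top");d=imaging.camera("side")
c=lambda im,x,y,w,h,k: cv2.resize(im[y:y+h,x:x+w],None,fx=k,fy=k,interpolation=cv2.INTER_CUBIC)
cv2.imwrite("pics/d.png",np.hstack([c(t,130,175,80,100,5)[:500],c(d,195,130,80,100,5)]))
```

```text
d tool [-0.0018  0.0007  0.0142] len 0.0144 rotvec [-0.0011 -0.0014 -0.0027]
q [-0.03  0.92 -0.71  1.41  0.23  1.35 -2.4 ] F [ 0.1 -0.1  0.9] w 0.0847 t 3.8667
```

View pics/d.png

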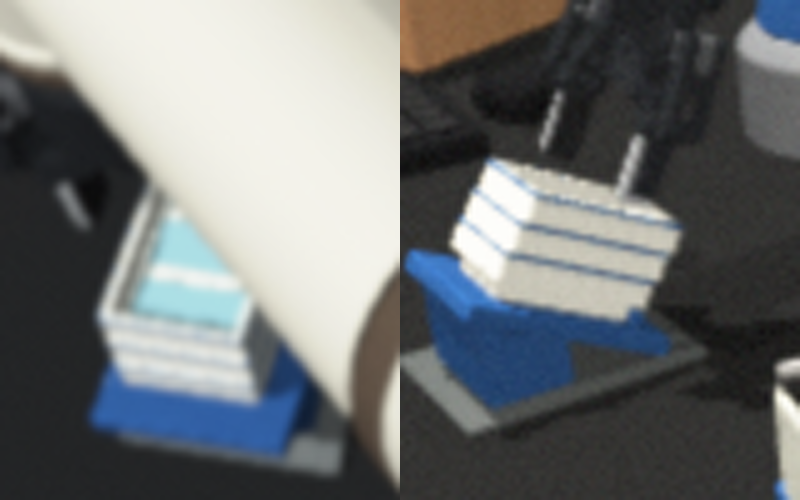

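Run:
```python
from h import *
s=robot.get_state();Rt=rot(*s["tcp_rot"])
f=lambda P:((proj("side",P)-[195,130])*5+[400,0]).round(0)
print("tips",f(s["ee_pos"]+np.array([[0,.0425,.012],[0,-.0425,.012],[0.011,.0425,.012],[-.011,.0425,.012]])@Rt.T))
print("rim mid right/left, corners",f(tr_p+np.array([[0,-.031,.029],[0,.031,.029],[.048,-.031,.029],[-.048,-.031,.029],[-.048,.031,.029],[.048,.031,.029]])@tr_R.T))
print("top left rim+finger", (proj("top",np.vstack([s["ee_pos"]+Rt@[0,-.0425,.012],tr_p+tr_R@[-.048,.031,.029],tr_p+tr_R@[-.048,-.031,.029]]))-[130,175])*5)
```

```text
tips [[627. 201.]
 [558. 157.]
 [643. 205.]
 [610. 198.]]
rim mid right/left, corners [[611. 207.]
 [561. 174.]
 [681. 222.]
 [537. 191.]
 [488. 157.]
 [629. 190.]]
top left rim+finger [[104.45721061 209.18177396]
 [101.27381557 319.69974509]
 [241.59198476 338.18292485]]
```

Request:
jog_arm([
  [[0.085, -0.0018, 0, 0.007, 0, 0, 0], [0.085, 0, 0, 0.007, 0, 0, 0], [0.085, 0, 0, 0, 0, 0, 0], [0.085, 0, 0, 0, 0, 0, 0], [0.085, 0, 0, 0, 0, 0, 0]],
])

```text
time: 4.38
ee_pos: [0.5048, 0.3171, 0.1033]
tcp_rot: [3.139, 0.49, -0.11]
contact_force: [0.2, -0.0, 0.0]
gripper_width: 0.085
finger_force: 0.0
```

Run:
```python
from h import *
go(tr_p+.0345*tr_R[:,2],tr_R@FL)
```

```text
d tool [ 0.0007  0.0001 -0.0022] len 0.0023 rotvec [ 0.001   0.0016 -0.0025]
q [-0.03  0.92 -0.71  1.44  0.23  1.32 -2.4 ] F [ 0.2 -0.   0. ] w 0.085 t 4.3833
```

Request:
jog_arm([
  [[0.085, 0, 0, -0.001, 0, 0, 0], [0.07, 0, 0, 0, 0, 0, 0], [0.066, 0, 0, 0, 0, 0, 0], [0.066, 0, 0, 0, 0, 0, 0], [0.055, 0, 0, 0, 0, 0, 0], [0.055, 0, 0, 0, 0, 0, 0], [0.055, 0, 0, 0, 0, 0, 0], [0.055, 0, 0, 0, 0, 0, 0], [0.055, 0, 0, 0, 0, 0, 0]],
], clamp_n=30)

```text
time: 5.13
ee_pos: [0.5059, 0.3172, 0.1047]
tcp_rot: [3.14, 0.489, -0.11]
contact_force: [1.8, -0.6, 3.2]
gripper_width: 0.0613
finger_force: 33.3
```

Run:
```python
from h import *
go(tr_p+.0345*tr_R[:,2],tr_R@FL)
s=robot.get_state();t=imaging.camera("top");d=imaging.camera("side")
c=lambda im,x,y,w,h,k: cv2.resize(im[y:y+h,x:x+w],None,fx=k,fy=k,interpolation=cv2.INTER_CUBIC)
cv2.imwrite("pics/e.png",np.hstack([c(t,130,185,50,60,8),c(d,200,145,50,60,8)]))
```

```text
d tool [ 0.0004  0.0003 -0.0004] len 0.0006 rotvec [ 0.0002  0.0003 -0.0027]
q [-0.03  0.92 -0.71  1.44  0.23  1.33 -2.4 ] F [ 1.8 -0.6  3.2] w 0.0613 t 5.1333
```

View pics/e.png

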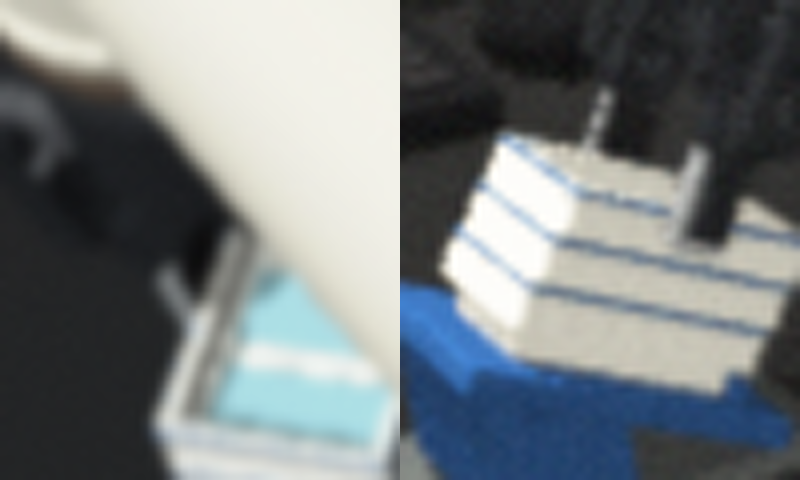

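The pads hold only the top band: the tip is at about (700,245) and the mid tray's rim line at about 262. I'll lift along the tray's z.

Request:
jog_arm([
  [[0.055, 0, 0, -0.005, 0, 0, 0], [0.055, 0, 0, -0.01, 0, 0, 0], [0.055, 0, 0, -0.015, 0, 0, 0], [0.055, 0, 0, -0.02, 0, 0, 0], [0.055, 0, 0, -0.03, 0, 0, 0], [0.055, 0, 0, -0.03, 0, 0, 0], [0.055, 0, 0, -0.03, 0, 0, 0], [0.055, 0, 0, 0, 0, 0, 0], [0.055, 0, 0, 0, 0, 0, 0]],
], clamp_n=40)

```text
time: 5.98
ee_pos: [0.5723, 0.3106, 0.2298]
tcp_rot: [-3.142, 0.487, -0.11]
contact_force: [-0.4, 0.7, -0.9]
gripper_width: 0.061
finger_force: 43.9
```

Run:
```python
from h import *
up=np.array([.4843,-.0063,.093]);Rp=rot(0,0,2.834-np.pi)@FL
go(up+[0,0,.14],Rp)
d=imaging.camera("side")
cv2.imwrite("pics/f.png",cv2.resize(d[60:240,160:400],None,fx=3,fy=3))
```

```text
d tool [-0.0481  0.3246  0.0218] len 0.3289 rotvec [0.0482 0.4853 0.194 ]
q [-0.04  0.88 -0.72  1.19  0.2   1.61 -2.37] F [-0.4  0.7 -0.9] w 0.061 t 5.9833
```

View pics/f.png

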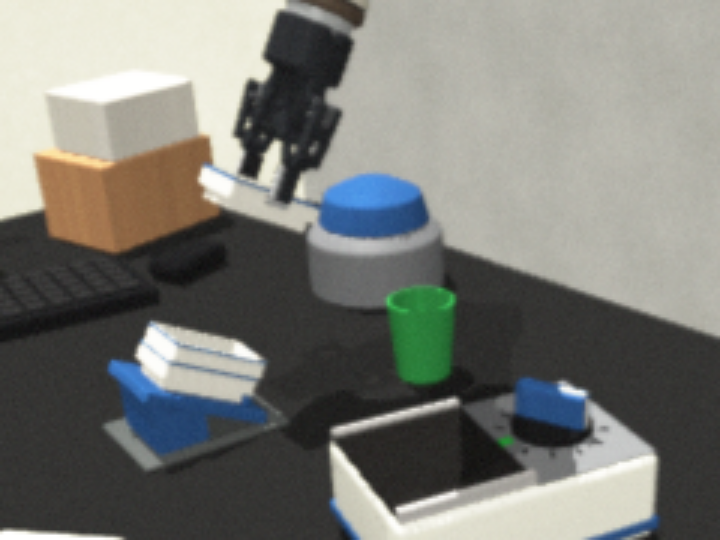

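Only the top tray was lifted. I'll carry it over the platform, then level it.

Request:
jog_arm([
  [[0.055, -0.005, 0.02, 0, 0, 0, 0], [0.055, -0.005, 0.036, 0, 0, 0, 0], [0.055, -0.005, 0.036, 0, 0, 0, 0], [0.055, -0.005, 0.036, 0, 0, 0, 0], [0.055, -0.005, 0.036, 0, 0, 0, 0], [0.055, -0.005, 0.036, 0, 0, 0, 0], [0.055, -0.005, 0.036, 0, 0, 0, 0], [0.055, -0.005, 0.036, 0, 0, 0, 0], [0.055, -0.005, 0.035, 0, 0, 0, 0], [0.055, -0.003, 0.02, 0, 0, 0, 0]],
])

```text
time: 6.87
ee_pos: [0.4911, -0.0149, 0.2498]
tcp_rot: [3.136, 0.494, -0.115]
contact_force: [0.6, -0.3, -0.6]
gripper_width: 0.0608
finger_force: 43.8
```

Request:
jog_arm([
  [[0.055, 0, 0, 0, 0.01, 0.07, 0.03], [0.055, 0, 0, 0, 0.01, 0.1, 0.04], [0.055, 0, 0, 0, 0.01, 0.1, 0.04], [0.055, 0, 0, 0, 0.01, 0.1, 0.04], [0.055, 0, 0, 0, 0.008, 0.07, 0.03], [0.055, 0, 0, 0, 0, 0.045, 0.014], [0.055, 0, 0, 0, 0, 0, 0], [0.055, 0, 0, 0, 0, 0, 0], [0.055, 0, 0, 0, 0, 0, 0]],
])

```text
time: 7.62
ee_pos: [0.493, -0.0103, 0.2505]
tcp_rot: [3.138, 0.006, -0.307]
contact_force: [-0.1, -0.5, -0.9]
gripper_width: 0.0613
finger_force: 43.9
```

Run:
```python
from h import *
up=np.array([.4843,-.0063,.093]);Rp=rot(0,0,2.834-np.pi)@FL
go(up+[0,0,.08],Rp)
```

```text
d tool [-0.0091 -0.0015  0.0776] len 0.0781 rotvec [0.0041 0.0056 0.0003]
q [ 0.61  0.27 -0.75  1.93  0.22  1.03 -2.11] F [-0.1 -0.5 -0.9] w 0.0613 t 7.6167
```

Request:
jog_arm([
  [[0.055, -0.005, -0.001, 0.02, 0.004, 0.0056, 0], [0.055, -0.004, 0, 0.025, 0, 0, 0], [0.055, 0, 0, 0.025, 0, 0, 0], [0.055, 0, 0, 0.02, 0, 0, 0], [0.055, 0, 0, 0.012, 0, 0, 0], [0.055, 0, 0, 0, 0, 0, 0], [0.055, 0, 0, 0, 0, 0, 0], [0.055, 0, 0, 0, 0, 0, 0]],
])

```text
time: 8.28
ee_pos: [0.4862, -0.0063, 0.1498]
tcp_rot: [-3.141, -0.003, -0.308]
contact_force: [-0.2, -0.3, -0.2]
gripper_width: 0.0609
finger_force: 43.8
```

Run:
```python
from h import *
up=np.array([.4843,-.0063,.093]);Rp=rot(0,0,2.834-np.pi)@FL
go(up+[0,0,.0345],Rp)
s=robot.get_state();Rt=rot(*s["tcp_rot"])
t=imaging.camera("top");d=imaging.camera("side")
c=lambda im,x,y,w,h,k: cv2.resize(im[y:y+h,x:x+w],None,fx=k,fy=k,interpolation=cv2.INTER_CUBIC)
cv2.imwrite("pics/g.png",np.hstack([c(t,265,170,100,110,4),c(d,255,155,100,110,4)]))
L=np.array([[x,y,.0345-.029] for x,y in((.048,.031),(.048,-.031),(-.048,-.031),(-.048,.031))])
W=s["ee_pos"]+L@Rt.T
print("expected rim: top",((proj("top",W)-[265,170])*4).round(),"side",((proj("side",W)-[255,155])*4+[400,0]).round())
```

```text
d tool [-0.0019  0.0006  0.0223] len 0.0224 rotvec [-0.0009 -0.0031  0.    ]
q [ 0.53  0.41 -0.69  2.04  0.35  0.81 -2.24] F [-0.2 -0.3 -0.2] w 0.0609 t 8.2833
expected rim: top [[281. 188.]
 [172. 150.]
 [113. 320.]
 [223. 358.]] side [[693. 150.]
 [643. 108.]
 [494. 145.]
 [537. 191.]]
```

View pics/g.png

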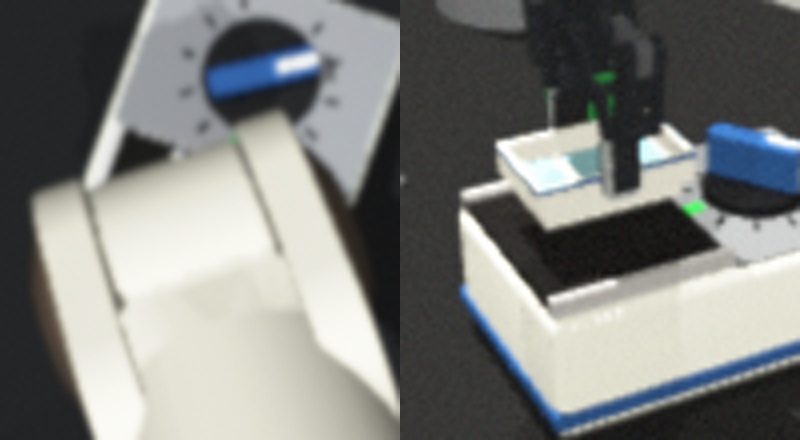

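The tray is level over the platform, with its rim corners where expected ((537,191) and (693,150) in the crop). Lowering it now.

Request:
jog_arm([
  [[0.055, -0.002, 0, 0.006, 0, -0.003, 0], [0.055, 0, 0, 0.007, 0, 0, 0], [0.055, 0, 0, 0.004, 0, 0, 0], [0.055, 0, 0, 0.002, 0, 0, 0], [0.055, 0, 0, 0.001, 0, 0, 0], [0.055, 0, 0, 0, 0, 0, 0], [0.055, 0, 0, 0, 0, 0, 0]],
])

```text
time: 8.97
ee_pos: [0.4834, -0.006, 0.1291]
tcp_rot: [-3.141, 0.001, -0.308]
contact_force: [0.0, -0.0, -0.2]
gripper_width: 0.0611
finger_force: 43.8
```

Run:
```python
from h import *
go(np.array([.4843,-.0063,.1275]),rot(0,0,2.834-np.pi)@FL)
```

```text
d tool [0.001  0.     0.0016] len 0.0019 rotvec [-0.0002  0.0006 -0.    ]
q [ 0.51  0.44 -0.67  2.06  0.38  0.77 -2.27] F [ 0.  -0.  -0.2] w 0.0611 t 8.9667
```

Request:
jog_arm([
  [[0.055, 0, 0, 0.001, 0, 0, 0], [0.055, 0, 0, 0.001, 0, 0, 0], [0.055, 0, 0, 0, 0, 0, 0]],
])

```text
time: 9.22
ee_pos: [0.4836, -0.006, 0.1277]
tcp_rot: [3.141, -0.0, -0.308]
contact_force: [-1.9, -0.1, 4.5]
gripper_width: 0.061
finger_force: 44.4
```

Request:
jog_arm([
  [[0.055, 0, 0, 0.001, 0, 0, 0], [0.055, 0, 0, 0, 0, 0, 0], [0.055, 0, 0, 0, 0, 0, 0]],
])

```text
time: 9.47
ee_pos: [0.4836, -0.006, 0.1276]
tcp_rot: [3.14, -0.0, -0.307]
contact_force: [-4.7, 0.6, 15.6]
gripper_width: 0.0608
finger_force: 45.5
```

Request:
jog_arm([
  [[0.055, 0, 0, -0.001, 0, 0, 0], [0.07, 0, 0, 0, 0, 0, 0], [0.08, 0, 0, 0, 0, 0, 0], [0.085, 0, 0, 0, 0, 0, 0], [0.085, 0, 0, 0, 0, 0, 0], [0.085, 0, 0, 0, 0, 0, 0], [0.085, 0, 0, -0.005, 0, 0, 0], [0.085, 0, 0, -0.02, 0, 0, 0], [0.085, 0, 0, -0.03, 0, 0, 0], [0.085, 0, 0, -0.03, 0, 0, 0]],
])

```text
time: 10.3
ee_pos: [0.4824, -0.0057, 0.2126]
tcp_rot: [-3.141, 0.003, -0.307]
contact_force: [0.9, -0.8, 0.4]
gripper_width: 0.0848
finger_force: 0.0
```

Request:
jog_arm([
  [[0.085, 0, 0, -0.03, 0, 0, 0], [0.085, 0, 0, -0.03, 0, 0, 0], [0.085, 0, 0, 0, 0, 0, 0], [0.085, 0, 0, 0, 0, 0, 0]],
])

```text
time: 10.63
ee_pos: [0.4846, -0.0061, 0.2741]
tcp_rot: [-3.141, -0.004, -0.308]
contact_force: [0.6, -1.3, -0.2]
gripper_width: 0.0848
finger_force: 0.0
```

Run:
```python
from h import *
k=np.array([.588,-.0393,.111])
for y in (-1.36,-1.36+np.pi): go(k+[0,0,.10],rot(0,0,y)@FL)
cv2.imwrite("pics/h.png",np.vstack([cv2.resize(imaging.camera("side")[150:290,210:410],None,fx=3,fy=3)]))
```

```text
d tool [0.1083 0.0003 0.0635] len 0.1256 rotvec [-0.0022 -0.0034  1.052 ]
q [ 0.64  0.22 -0.77  1.93  0.18  1.06 -2.09] F [ 0.6 -1.3 -0.2] w 0.0848 t 10.6333
d tool [0.1083 0.0003 0.0635] len 0.1256 rotvec [ 0.0039 -0.0025 -2.0896]
q [ 0.64  0.22 -0.77  1.93  0.18  1.06 -2.09] F [ 0.6 -1.3 -0.2] w 0.0848 t 10.6333
```

View pics/h.png

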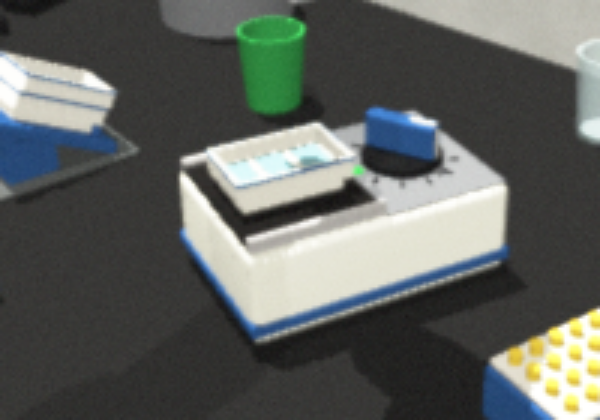

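The tray sits flat and central, and the unit hasn't moved. Now the knob.

Request:
jog_arm([
  [[0.05, 0.036, 0, 0, 0, 0, 0], [0.05, 0.036, 0, 0, 0, 0, 0], [0.05, 0.036, 0, 0, 0, 0, 0], [0.05, 0, 0, 0, 0, 0, -0.12], [0.05, 0, 0, 0, 0, 0, -0.12], [0.05, 0, 0, 0, 0, 0, -0.12], [0.05, 0, 0, 0, 0, 0, -0.12], [0.05, 0, 0, 0, 0, 0, -0.12], [0.05, 0, 0, 0, 0, 0, -0.12], [0.05, 0, 0, 0, 0, 0, -0.12]],
])

```text
time: 11.52
ee_pos: [0.5852, -0.0387, 0.2699]
tcp_rot: [-3.139, 0.003, 0.539]
contact_force: [0.2, -0.7, -0.0]
gripper_width: 0.05
finger_force: 0.0
```

Request:
jog_arm([
  [[0.05, 0, 0, 0, 0, 0, -0.12], [0.05, 0, 0, 0, 0, 0, -0.12], [0.05, 0, 0, 0, 0, 0, -0.12], [0.05, 0, 0, 0, 0, 0, -0.12], [0.05, 0, 0, 0, 0, 0, -0.12], [0.05, 0, 0, 0, 0, 0, -0.12], [0.05, 0, 0, 0, 0, 0, -0.12], [0.05, 0, 0, 0, 0, 0, -0.12], [0.05, 0, 0, 0, 0, 0, -0.12], [0.05, 0, 0, 0, 0, 0, -0.12]],
])

```text
time: 12.35
ee_pos: [0.5853, -0.0387, 0.2701]
tcp_rot: [-3.138, -0.002, 1.739]
contact_force: [-0.4, 0.5, -0.2]
gripper_width: 0.0499
finger_force: 0.0
```

Request:
jog_arm([
  [[0.05, 0, 0, 0.03, 0, 0, -0.05], [0.05, 0, 0, 0.02, 0, 0, 0], [0.05, 0, 0, 0.02, 0, 0, 0], [0.05, 0, 0, 0.02, 0, 0, 0], [0.05, 0, 0, 0, 0, 0, 0], [0.05, 0, 0, 0, 0, 0, 0], [0.05, 0, 0, 0, 0, 0, 0]],
])

```text
time: 12.93
ee_pos: [0.5863, -0.0382, 0.1822]
tcp_rot: [-3.141, -0.001, 1.783]
contact_force: [0.6, -0.0, 0.1]
gripper_width: 0.0499
finger_force: 0.0
```

Run:
```python
from h import *
k=np.array([.588,-.0393,.125])
go(k,rot(0,0,-1.36+np.pi)@FL)
```

```text
d tool [-0.0015  0.0015  0.0572] len 0.0572 rotvec [-0.0005 -0.0013  0.0013]
q [ 0.79  0.71 -1.09  1.76  0.69  1.11 -0.32] F [ 0.6 -0.   0.1] w 0.0499 t 12.9333
```

Request:
jog_arm([
  [[0.05, -0.001, 0.001, 0.02, 0, 0, 0], [0.05, 0, 0, 0.02, 0, 0, 0], [0.05, 0, 0, 0.012, 0, 0, 0], [0.05, 0, 0, 0.004, 0, 0, 0], [0.05, 0, 0, 0, 0, 0, 0], [0.05, 0, 0, 0, 0, 0, 0], [0.05, 0, 0, 0, 0, 0, 0]],
])

```text
time: 13.52
ee_pos: [0.5883, -0.0392, 0.1273]
tcp_rot: [3.14, -0.0, 1.782]
contact_force: [-0.6, 0.8, -0.5]
gripper_width: 0.0497
finger_force: 0.0
```

Request:
jog_arm([
  [[0.03, 0, 0, 0, 0, 0, 0], [0.022, 0, 0, 0, 0, 0, 0], [0.012, 0, 0, 0, 0, 0, 0], [0.005, 0, 0, 0, 0, 0, 0], [0.005, 0, 0, 0, 0, 0, 0], [0.005, 0, 0, 0, 0, 0, 0], [0.005, 0, 0, 0, 0, 0, 0]],
], clamp_n=100)

```text
time: 14.1
ee_pos: [0.5877, -0.0396, 0.1269]
tcp_rot: [3.141, 0.001, 1.783]
contact_force: [-2.0, -0.5, 5.8]
gripper_width: 0.0145
finger_force: 97.1
```

Run:
```python
from h import *
k=np.array([.5873,-.0395,.125])
go(k,rot(0,0,-1.36+np.pi)@FL)
```

```text
d tool [ 0.0002 -0.0004  0.0019] len 0.002 rotvec [0.0001 0.0006 0.0011]
q [ 0.75  0.77 -1.02  1.8   0.76  1.03 -0.37] F [-2.  -0.5  5.8] w 0.0145 t 14.1
```

Request:
jog_arm([
  [[0.005, 0, 0, 0.001, 0, 0, 0], [0.005, 0, 0, 0, 0, 0, 0], [0.005, 0, 0, 0, 0, 0, 0]],
], clamp_n=110)

```text
time: 14.35
ee_pos: [0.5878, -0.0395, 0.1269]
tcp_rot: [3.142, 0.001, 1.783]
contact_force: [-4.5, -1.9, 13.6]
gripper_width: 0.0142
finger_force: 108.5
```

Request:
jog_arm([
  [[0.005, 0, 0, 0, 0, 0, 0.03], [0.005, 0, 0, 0, 0, 0, 0.03], [0.005, 0, 0, 0, 0, 0, 0]],
])

```text
time: 14.6
ee_pos: [0.5882, -0.0396, 0.1269]
tcp_rot: [3.14, 0.002, 1.722]
contact_force: [-2.4, -0.8, 11.2]
gripper_width: 0.0144
finger_force: 108.2
```

Request:
jog_arm([
  [[0.005, 0, 0, 0.001, 0, 0, 0], [0.005, 0, 0, 0, 0, 0, 0], [0.005, 0, 0, 0, 0, 0, 0]],
])

```text
time: 14.85
ee_pos: [0.5883, -0.0396, 0.1268]
tcp_rot: [3.141, 0.002, 1.723]
contact_force: [-6.5, -1.5, 19.5]
gripper_width: 0.0142
finger_force: 109.5
```

Request:
jog_arm([
  [[0.005, 0, 0, 0, 0, 0, 0.03], [0.005, 0, 0, 0, 0, 0, 0.04], [0.005, 0, 0, 0, 0, 0, 0.04], [0.005, 0, 0, 0, 0, 0, 0]],
])

```text
time: 15.18
ee_pos: [0.5883, -0.0395, 0.1268]
tcp_rot: [3.14, 0.002, 1.611]
contact_force: [-6.3, -1.8, 18.6]
gripper_width: 0.0138
finger_force: 109.3
```

Run:
```python
from h import *
t=imaging.camera("top");d=imaging.camera("side")
s=cv2.imread("pics/side0.png");t0=cv2.imread("pics/top0.png")
print(robot.get_state()["wrist_torque"].round(2))
# unit motion: phase-correlate lower part of unit in side view (white body w. blue band), and green mark
for n,a,b,(x0,x1,y0,y1) in (("side body",s,d,(268,380,215,262)),):
    f=lambda i:i[y0:y1,x0:x1].mean(2).astype(np.float32)
    print(n,cv2.phaseCorrelate(f(a),f(b),cv2.createHanningWindow((x1-x0,y1-y0),cv2.CV_32F)))
```

```text
[-0.35  1.35  0.22]
side body ((-1.4263171799159124, -1.4729911943356377), 0.8822167563769553)
```

Create mv.py:
```python
from h import *
def chk():
    d=imaging.camera("side");s0=cv2.imread("pics/side0.png")
    h=s0.copy();h[150:290,210:410]=cv2.resize(cv2.imread("pics/h.png"),(200,140),interpolation=cv2.INTER_AREA)
    for nm,(x,y,r) in {"nearcorner":(296,260,9),"leftcorner":(272,228,9),"right":(376,236,7),"railnear":(300,230,7),"green":(329,207,5)}.items():
        o=[]
        for ref in (s0,h):
            up=lambda i:cv2.resize(i,None,fx=5,fy=5,interpolation=cv2.INTER_CUBIC)
            T=up(ref[y-r:y+r+1,x-r:x+r+1]);S=up(d[y-r-8:y+r+9,x-r-8:x+r+9])
            m=cv2.matchTemplate(S,T,cv2.TM_CCOEFF_NORMED);_,v,_,l=cv2.minMaxLoc(m)
            o+=[l[0]/5-8,l[1]/5-8,round(v,2)]
        print(nm,np.round(o,2))
    s=robot.get_state();print(s["ee_pos"].round(4),s["tcp_rot"].round(3),"tq",s["wrist_torque"].round(2),"q",s["qpos"].round(2),s["time"])
if __name__=="__main__": chk()
```

```bash
python3 mv.py
```

```text
nearcorner [-1.8  -1.4   1.   -1.8  -1.4   0.99]
leftcorner [ 0.4  -0.8   0.99  0.4  -1.    0.99]
right [-0.4   0.6   0.99 -0.4   0.6   0.99]
railnear [ 0.8  -2.    1.    3.4  -2.8   0.99]
green [ 0.4   0.6   0.9  -0.4  -0.4   0.96]
[ 0.5883 -0.0396  0.1269] [3.140e+00 2.000e-03 1.613e+00] tq [-0.39  1.39  0.24] q [ 0.73  0.75 -0.99  1.8   0.74  1.01 -0.52] 15.3333
```

Request:
jog_arm([
  [[0.005, 0, -0.0006, 0.0002, 0, 0, 0], [0.005, 0, 0, 0, 0, 0, 0], [0.005, 0, 0, 0, 0, 0, 0]],
], clamp_n=120)

```text
time: 15.58
ee_pos: [0.5882, -0.0396, 0.1269]
tcp_rot: [3.139, 0.002, 1.613]
contact_force: [-5.5, -2.1, 18.4]
gripper_width: 0.014
finger_force: 116.6
```

Request:
jog_arm([
  [[0.005, 0, 0, 0, 0, 0, 0.03], [0.005, 0, 0, 0, 0, 0, 0.04], [0.005, 0, 0, 0, 0, 0, 0.04], [0.005, 0, 0, 0, 0, 0, 0.04], [0.005, 0, 0, 0, 0, 0, 0]],
])

```text
time: 16.0
ee_pos: [0.5882, -0.0395, 0.1269]
tcp_rot: [3.139, 0.002, 1.461]
contact_force: [-4.2, -1.5, 18.7]
gripper_width: 0.0141
finger_force: 116.4
```

```bash
python3 mv.py
```

```text
nearcorner [-1.8  -1.4   1.   -1.8  -1.4   0.99]
leftcorner [ 0.4  -0.8   0.99  0.4  -0.8   0.99]
right [-0.4   0.6   0.99 -0.4   0.6   0.99]
railnear [ 0.8  -2.    1.    4.2  -3.    0.99]
green [ 0.2   0.4   0.86 -0.6  -0.4   0.96]
[ 0.5882 -0.0396  0.1268] [3.139e+00 2.000e-03 1.463e+00] tq [-0.32  1.08  0.27] q [ 0.71  0.73 -0.96  1.8   0.71  1.   -0.65] 16.05
```

Request:
jog_arm([
  [[0.005, 0, -0.0002, 0.0001, 0, 0, 0.03], [0.005, 0, 0, 0, 0, 0, 0.05], [0.005, 0, 0, 0, 0, 0, 0.05], [0.005, 0, 0, 0, 0, 0, 0.05], [0.005, 0, 0, 0, 0, 0, 0.05], [0.005, 0, 0, 0, 0, 0, 0.05], [0.005, 0, 0, 0, 0, 0, 0.05], [0.005, 0, 0, 0, 0, 0, 0]],
])

```text
time: 16.72
ee_pos: [0.5882, -0.0395, 0.1269]
tcp_rot: [3.138, 0.001, 1.131]
contact_force: [-4.4, -1.5, 18.5]
gripper_width: 0.0139
finger_force: 116.3
```

```bash
python3 mv.py
```

```text
nearcorner [-1.8  -1.4   1.   -1.8  -1.4   0.99]
leftcorner [ 0.4  -0.8   0.99  0.4  -1.    0.99]
right [-0.4   0.6   0.99 -0.4   0.6   0.99]
railnear [ 0.8  -2.    1.    3.4  -2.8   0.99]
green [ 0.6   0.6   0.75 -0.4  -0.6   0.9 ]
[ 0.5882 -0.0396  0.1269] [3.138e+00 1.000e-03 1.132e+00] tq [-0.3   1.08  0.19] q [ 0.67  0.7  -0.89  1.8   0.65  0.96 -0.94] 16.7667
```

Stable. Continuing.

Request:
jog_arm([
  [[0.005, 0, 0, 0.0001, 0, 0, 0.05], [0.005, 0, 0, 0, 0, 0, 0.05], [0.005, 0, 0, 0, 0, 0, 0.05], [0.005, 0, 0, 0, 0, 0, 0.05], [0.005, 0, 0, 0, 0, 0, 0.05], [0.005, 0, 0, 0, 0, 0, 0.05], [0.005, 0, 0, 0, 0, 0, 0.05], [0.005, 0, 0, 0, 0, 0, 0.05], [0.005, 0, 0, 0, 0, 0, 0.05], [0.005, 0, 0, 0, 0, 0, 0]],
])

```text
time: 17.6
ee_pos: [0.5882, -0.0396, 0.1268]
tcp_rot: [3.138, -0.001, 0.681]
contact_force: [-4.1, -2.1, 18.6]
gripper_width: 0.0143
finger_force: 116.4
```

Request:
jog_arm([
  [[0.005, 0, 0, 0, 0, 0, 0.05], [0.005, 0, 0, 0, 0, 0, 0.05], [0.005, 0, 0, 0, 0, 0, 0.05], [0.005, 0, 0, 0, 0, 0, 0.05], [0.005, 0, 0, 0, 0, 0, 0.05], [0.005, 0, 0, 0, 0, 0, 0.05], [0.005, 0, 0, 0, 0, 0, 0.05], [0.005, 0, 0, 0, 0, 0, 0.05], [0.005, 0, 0, 0, 0, 0, 0.05], [0.005, 0, 0, 0, 0, 0, 0]],
])

```text
time: 18.43
ee_pos: [0.5882, -0.0396, 0.1269]
tcp_rot: [3.139, -0.003, 0.231]
contact_force: [-4.4, -1.5, 19.1]
gripper_width: 0.0138
finger_force: 116.4
```

```bash
python3 mv.py
```

```text
nearcorner [-1.8  -1.4   1.   -1.8  -1.4   0.99]
leftcorner [ 0.4  -0.8   0.99  0.4  -0.8   0.99]
right [-0.4  0.6  1.  -0.4  0.6  1. ]
railnear [ 0.8  -2.    0.99  3.6  -2.8   0.99]
green [ 0.6   0.6   0.88 -0.4  -0.6   0.96]
[ 0.5882 -0.0396  0.1268] [ 3.139e+00 -3.000e-03  2.330e-01] tq [-0.31  1.09  0.21] q [ 0.54  0.62 -0.69  1.8   0.49  0.89 -1.71] 18.4833
```

Request:
jog_arm([
  [[0.005, 0, 0, 0, 0, 0, 0.05], [0.005, 0, 0, 0, 0, 0, 0.06], [0.005, 0, 0, 0, 0, 0, 0.06], [0.005, 0, 0, 0, 0, 0, 0.06], [0.005, 0, 0, 0, 0, 0, 0.06], [0.005, 0, 0, 0, 0, 0, 0.06], [0.005, 0, 0, 0, 0, 0, 0.06], [0.005, 0, 0, 0, 0, 0, 0.06], [0.005, 0, 0, 0, 0, 0, 0.06], [0.005, 0, 0, 0, 0, 0, 0.03]],
])

```text
time: 19.32
ee_pos: [0.5882, -0.0396, 0.1268]
tcp_rot: [3.141, -0.004, -0.329]
contact_force: [-4.7, -1.8, 18.4]
gripper_width: 0.0136
finger_force: 117.1
```

Request:
jog_arm([
  [[0.005, 0, 0, 0, 0, 0, 0], [0.005, 0, 0, 0, 0, 0, 0]],
])

```text
time: 19.48
ee_pos: [0.5882, -0.0396, 0.1269]
tcp_rot: [3.141, -0.004, -0.327]
contact_force: [-5.3, -0.7, 19.8]
gripper_width: 0.0138
finger_force: 116.5
```

```bash
python3 mv.py
```

```text
nearcorner [-1.8  -1.4   0.99 -1.8  -1.4   0.99]
leftcorner [ 0.4  -0.8   0.99  0.4  -0.8   0.99]
right [-0.4  0.6  1.  -0.4  0.6  1. ]
railnear [ 1.   -2.    0.99  7.8  -3.8   0.99]
green [ 0.6   0.6   0.88 -0.4  -0.4   0.94]
[ 0.5882 -0.0397  0.1269] [ 3.141e+00 -3.000e-03 -3.270e-01] tq [-0.28  1.14  0.33] q [ 0.44  0.58 -0.56  1.81  0.39  0.86 -2.2 ] 19.5333
```

Request:
jog_arm([
  [[0.005, 0, 0, -0.001, 0, 0, 0], [0.03, 0, 0, 0, 0, 0, 0], [0.045, 0, 0, 0, 0, 0, 0], [0.045, 0, 0, 0, 0, 0, 0], [0.045, 0, 0, 0, 0, 0, 0], [0.045, 0, 0, -0.01, 0, 0, 0], [0.045, 0, 0, -0.03, 0, 0, 0], [0.045, 0, 0, -0.04, 0, 0, 0], [0.045, 0, 0, -0.04, 0, 0, 0], [0.045, 0, 0, -0.04, 0, 0, 0]],
])

```text
time: 20.37
ee_pos: [0.5862, -0.0391, 0.2866]
tcp_rot: [-3.141, 0.001, -0.327]
contact_force: [1.8, -0.9, -0.9]
gripper_width: 0.045
finger_force: 0.0
```

Request:
jog_arm([
  [[0.045, 0, 0.04, -0.01, 0, 0, 0], [0.045, 0, 0.04, 0, 0, 0, 0], [0.045, 0, 0.04, 0, 0, 0, 0], [0.045, 0, 0.04, 0, 0, 0, 0], [0.045, 0, 0.04, 0, 0, 0, 0], [0.045, 0, 0.04, 0, 0, 0, 0], [0.045, 0, 0.04, 0, 0, 0, 0], [0.045, 0, 0.04, 0, 0, 0, 0], [0.045, 0, 0.04, 0, 0, 0, 0], [0.045, 0, 0, 0, 0, 0, 0]],
])

```text
time: 21.2
ee_pos: [0.4651, -0.3908, 0.2944]
tcp_rot: [3.136, 0.002, -0.341]
contact_force: [-1.0, -1.4, 0.3]
gripper_width: 0.0447
finger_force: 0.0
```

Create see.py:
```python
from h import *
t=imaging.camera("top")
roi=cv2.resize(t[150:280,265:380],None,fx=6,fy=6,interpolation=cv2.INTER_CUBIC);hsv=cv2.cvtColor(roi,cv2.COLOR_BGR2HSV)
px=lambda c:np.array(c)/6-.42+[265,150]
def bp(p,z):
    return least_squares(lambda w:(proj("top",[w[0],w[1],z])-p).ravel(),[.5,0]).x
m=cv2.inRange(hsv,(45,120,120),(75,255,255));g=cv2.moments(m,True);gp=bp(px((g["m10"]/g["m00"],g["m01"]/g["m00"])),.087);print("green",gp.round(4))
m=cv2.inRange(hsv,(100,110,60),(125,255,255));n,l,st,c=cv2.connectedComponentsWithStats(m)
print("blue comps",[(st[i].tolist(),c[i].round(0).tolist()) for i in range(1,n) if st[i][4]>150])
i=1+np.argmax(st[1:,4]);ys,xs=np.nonzero(l==i);P=np.array([bp(q,.126) for q in px(np.c_[xs,ys])[::25]])
mu=P.mean(0);w,v=np.linalg.eigh(np.cov((P-mu).T));a=np.arctan2(v[1,1],v[0,1]);print("blue centre",mu.round(4),"bar axis yaw mod pi",a%np.pi,"sd",np.sqrt(w))
cv2.imwrite("pics/i.png",t)
```

```bash
python3 see.py; python3 mv.py
```

```text
green [ 0.5476 -0.0247]
blue comps [([346, 146, 97, 167, 7000], [397.0, 216.0])]
blue centre [ 0.5914 -0.0402] bar axis yaw mod pi 2.8169961724713506 sd [0.0060572  0.01597853]
nearcorner [-2.2  -1.4   1.   -2.2  -1.4   0.99]
leftcorner [ 0.4  -0.8   0.99  0.4  -0.8   0.99]
right [-0.4  0.8  1.  -0.4  0.6  1. ]
railnear [ 7.6  -3.8   0.99  8.   -4.    0.99]
green [ 0.2   0.6   0.9  -0.8  -0.4   0.93]
[ 0.4693 -0.3827  0.2945] [-3.141e+00  1.000e-03 -3.330e-01] tq [ 0.03 -0.02 -0.01] q [ 1.03  0.4  -0.51  1.62  0.21  1.18 -1.43] 21.3
```

Run:
```python
from h import *
a=cv2.imread("pics/top0.png",0)[145:280,262:382].astype(np.float32);b=cv2.imread("pics/i.png",0)[145:280,262:382].astype(np.float32)
u=np.array([.5472,-.0263]);Ry=rot(0,0,2.834)
def poly(x0,x1,y0,y1,z):
    P=np.array([[x0,y0,z],[x1,y0,z],[x1,y1,z],[x0,y1,z]])@Ry.T+[*u,0]
    return (proj("top",P)-[262,145]).round().astype(np.int32)
m=np.zeros(a.shape,np.uint8)
cv2.fillPoly(m,[poly(-.115,.14,-.09,.09,.087)],255)
cv2.fillPoly(m,[poly(.004,.128,-.05,.05,.11)],0)
c=proj("top",np.append(u,0)+Ry@[-.043,0,.11])[0]-[262,145];cv2.circle(m,tuple(int(v) for v in c.round()),17,0,-1)
W=np.eye(2,3,dtype=np.float32)
cc,W=cv2.findTransformECC(a,b,W,cv2.MOTION_EUCLIDEAN,(3,200,1e-7),m,3)
print(cc,W,"img cw rot rad",np.arctan2(W[1,0],W[0,0]))
p=lambda l:proj("top",np.append(u,0)+Ry@np.array(l))[0]-[262,145]
for n,l in(("origin",[0,0,.087]),("corner",[.125,.075,.087]),("knob",[-.043,0,.087])):
    q=p(l);d=W@np.append(q,1)-q;print(n,d,"px ->mm",np.linalg.norm(d)*.97/423.6*1000)
# tray in unit: rim corners via slides/white
```

```text
0.9992256703347859 [[ 0.99877775 -0.04942725  2.392868  ]
 [ 0.04942725  0.99877775 -3.3999352 ]] img cw rot rad 0.0494474
origin [-0.71188382 -0.42760601] px ->mm 1.901614288753093
corner [-3.83044637  0.15628458] px ->mm 8.778622043614394
knob [ 0.15807689 -0.10433055] px ->mm 0.4337111973842379
```

Run:
```python
from h import *
t=cv2.imread("pics/i.png")
roi=cv2.resize(t[190:275,265:370],None,fx=4,fy=4,interpolation=cv2.INTER_CUBIC)
g=cv2.inRange(cv2.cvtColor(roi,cv2.COLOR_BGR2GRAY),110,255)
n,l,st,c=cv2.connectedComponentsWithStats(g)
for i in range(1,n):
    if st[i][4]>1500:
        ys,xs=np.nonzero(l==i);r=cv2.minAreaRect(np.c_[xs,ys].astype(np.float32))
        p=np.array(r[0])/4-.375+[265,190];w=least_squares(lambda w:(proj("top",[*w,.115])-p).ravel(),[.5,0]).x
        print(st[i],"rect mm",np.array(r[1])/4*.94/.4236,r[2],"world",w.round(4))
yaw=2.785;k=np.array([.588,-.0393])
print("platform now",k+.109*np.array([np.cos(yaw),np.sin(yaw)]))
```

```text
[   30     0   371   317 51110] rect mm [147.832538  191.8942863] 22.471769332885742 world [ 0.5219 -0.0131]
platform now [ 0.485857   -0.00124992]
```

Run:
```python
from h import *
t=cv2.imread("pics/i.png")
def rect(im,x0,x1,y0,y1):
    hsv=cv2.cvtColor(cv2.resize(im[y0:y1,x0:x1],None,fx=4,fy=4,interpolation=cv2.INTER_CUBIC),cv2.COLOR_BGR2HSV)
    m=cv2.inRange(hsv,(80,40,120),(100,255,255));ys,xs=np.nonzero(m);return cv2.minAreaRect(np.c_[xs,ys].astype(np.float32)),len(xs)
r,n=rect(t,275,350,200,270)
p=np.array(r[0])/4-.375+[275,200];w=least_squares(lambda w:(proj("top",[*w,.108])-p).ravel(),[.5,0]).x
print(n,np.array(r[1])/4*.94/.4236,r[2],w.round(4))
d=w-[.4859,-.0012];y=2.785;print("in platform",(d@np.array([[np.cos(y),-np.sin(y)],[np.sin(y),np.cos(y)]])).round(4))
print(robot.get_state()["contact_force"],robot.get_state()["dq"].round(4))
```

```text
15 [ 0.94958604 25.1296269 ] 23.38521957397461 [0.5111 0.0144]
in platform [-0.0181 -0.0234]
[ 0.58435884  0.87252722 -0.11461224] [-0.0445 -0.0136 -0.0587  0.0207 -0.0166 -0.0032 -0.0079]
```

Run:
```python
from h import *
t=cv2.imread("pics/i.png");print("arm? mean BGR of tray centre",t[228:236,308:318].reshape(-1,3).mean(0))
d=imaging.camera("side");h=cv2.resize(cv2.imread("pics/h.png"),(200,140),interpolation=cv2.INTER_AREA)
up=lambda i:cv2.resize(i,None,fx=4,fy=4,interpolation=cv2.INTER_CUBIC)
k=np.array([.588,-.0393,0]);Rz=rot(0,0,-.049)
for P in ([.4843+.046,-.0063-.045,.122],[.4843-.046,-.0063+.0,.122],[.4843,-.0063+.0,.115]):
    x,y=proj("side",P)[0].round().astype(int);r=9
    T=up(h[y-150-r:y-150+r+1,x-210-r:x-210+r+1]);S=up(d[y-r-8:y+r+9,x-r-8:x+r+9])
    _,v,_,l=cv2.minMaxLoc(cv2.matchTemplate(S,T,cv2.TM_CCOEFF_NORMED))
    Q=k+Rz@(np.array(P)-k)
    print("measured",np.array(l)/4-8,round(v,3),"predicted if it turned with unit",(proj("side",Q)-proj("side",P))[0].round(2))
```

```text
arm? mean BGR of tray centre [250.7875 249.7125 228.1625]
measured [0.   0.25] 0.874 predicted if it turned with unit [-1.05 -0.33]
measured [-0.75 -1.25] 0.982 predicted if it turned with unit [-1.53 -1.41]
measured [-0.5 -1. ] 0.793 predicted if it turned with unit [-0.93 -1.  ]
```

Request:
jog_arm([
  [[0.045, 0, 0, 0, 0, 0, 0], [0.045, 0, 0, 0, 0, 0, 0], [0.045, 0, 0, 0, 0, 0, 0], [0.045, 0, 0, 0, 0, 0, 0]],
])

```text
time: 21.68
ee_pos: [0.4715, -0.3792, 0.2948]
tcp_rot: [-3.142, 0.0, -0.326]
contact_force: [0.9, 0.3, -0.1]
gripper_width: 0.0451
finger_force: 0.0
```

```bash
python3 -c "
from station import robot, imaging
print(robot.finish_job())"
```

```text
the job is handed in; nothing more can be done
None
```

I handed the job in at about 21.7 s with no verdict shown: the top tray is flat on the platform, and the knob reads about 2.57 rad against 2.60. The mixer turned slightly (rear corner about 9 mm, limit 25 mm) because I began turning with too little downward press.

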